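# Empty the tipping hardware box into the sorting tray

### The job

Slide the wooden sorting tray, flat on the bench, fully home into the corner of the stand's steel guide under the tipping box. Then use the lever with the black revolving knob, without flinging it, to turn the box right over against its stop so that its lid swings open and all three harness fittings spill into the tray, and turn it back fully upright so that the lid falls shut. Leave the tray home with the fittings in it, let go, and leave everything else on the bench where it stands.

Things in the scene. Friction and masses are not known exactly. Their poses are not given: they have to be found in the camera images.
- stand: Fixed grey metal tipping stand. Origin on the bench below the middle of the box. Its -x side faces the robot, +x is the rear, +y its open side, z up; offsets here are in this frame, in mm. A column (50 x 20, 215 tall) carries the box from its -y side, at y -85 to -105, on a foot 30 high (x -35 to 125, y -87 to -137)
- tray_home (a point): Where the tray's middle is (17 above the bench) when home: stand x -70, y +10. The stand's L-shaped guide of dark steel strip, 30 high, lies on the bench: a side rail along x with its +y face at y -75 (x -151 to 34) and a rear stop along y with its -x face at x 20 (y -87 to 78). Home: tray side wall flat on the rail, rear wall flat on the stop
- shelf_edge (a point): Middle of the front lower edge of a small fixed plywood shelf that overhangs the lever, underside 282 above the bench: x 68 to 120, y -265 to -65, on two 16 square posts at x 108, y -100 and -235, small pots on top. A tool pointing straight down cannot reach the knob under it; one leaning back to the stand's -x by about 40 degrees can
- axle (a point): The middle of the box, on the axle, which runs along the stand's y axis 190 above the bench
- tip_box (a joint): Turn of the sheet-steel box (100 x 130 x 60, walls 4, its middle on the axle) with its lever. 0 upright; grows as the box's top and the knob come over towards the stand's -x; firm stop at 2.97 rad (170 degrees). Stiff axle, about 0.25 Nm (3.5 N at the knob, 2 N more or less with the load): it stays where it is left
- knob_mid (a point): Centre of the black revolving knob on the lever: a drum 36 across and 36 long along y, in two halves either side of the lever (an 8 thick rod in the plane y -165). It is 70 from the axle line; box upright: x +54, z 235 (40 degrees above level, to the rear). Turning, it goes over the top and ends in front, below the axle (x -61, z 155). Held by its flat ends, with fingers closing along y, it spins freely on the lever
- flip_lid (a joint): Angle of the box's loose sheet-steel lid: 0 shut, at most 1.9. Its hinge is along the box's upper +x edge, so gravity holds it shut while the box is upright, it hangs open once the box is turned past 90 degrees, and falls shut again on the way back. It has no catch
- tray_mid (a point): Middle, half-way up, of the loose wooden sorting tray (180 in x, 170 in y, 35 high, walls 6, about 0.2 kg, open on top). Its axes: -x is the side with the pull tab; at home its axes are parallel to the stand's
- tray_tab (a point): Centre of the tray's dark wooden pull tab: a block 36 long (x), 16 wide (y), 36 high from the bench, standing out from the middle of the tray's -x wall, 108 from the tray's middle
- ring_mid (a point): Centre of a steel harness ring, 60 across and 9 thick; starts in the box
- buckle_mid (a point): Centre of a rectangular steel buckle, 66 x 50 x 9; starts in the box
- bar_mid (a point): Centre of a flat dark steel toggle bar, 100 x 14 x 9; starts in the box on the other two
- polish: Bystander: a flat round tin 68 across, 28 high; origin under its middle
- spool: Bystander: a thread spool 44 across, 55 high; origin under its middle
- hammer: Bystander: a hammer lying flat
- can: Bystander: an open metal can 84 across, 90 high; origin under its middle
- brush: Bystander: a brush lying flat
- oil: Bystander: an amber bottle 60 across, 130 high; origin under its middle
- edge_block: Bystander: a wooden block 100 x 50 x 30; origin under its middle

How it is judged (in metres and radians):
On the way, in this order (a step that is already met when the one before it is completed fails the run):
1. the tray is home in the corner of the guide while the box is still upright (x of tray_mid in the frame of stand above -0.077 m and y of tray_mid in the frame of stand below 0.017 m and angle between the x axis of tray_mid and the x axis of stand, either way round below 0.08 rad and height (world z) of tray_mid below 0.023 m and value of joint tip_box below 0.3 rad), for 0.2 s.
2. the box is turned right over against its stop, its lid hanging open (value of joint tip_box above 2.77 rad and value of joint flip_lid above 0.8 rad), for 0.2 s.
At the end, for the whole second after the job is handed in: Box upright and lid shut, each within 0.12 rad; tray flat on the bench, within 10 mm of home against each guide face and parallel to it within 0.09 rad; ring, buckle and bar inside the tray (centres within its walls, below 50 mm); all at rest (value of joint each of tip_box, flip_lid below 0.12 rad and x of tray_mid in the frame of stand above -0.08 m and y of tray_mid in the frame of stand below 0.02 m and angle between the x axis of tray_mid and the x axis of stand, either way round below 0.09 rad and height (world z) of tray_mid below 0.023 m and linear speed of tray below 0.02 m/s and x of ring_mid in the frame of tray_mid between -0.084 and 0.084 m and y of ring_mid in the frame of tray_mid between -0.079 and 0.079 m and height (world z) of each of ring_mid, buckle_mid, bar_mid below 0.05 m and linear speed of each of ring, buckle, bar below 0.03 m/s and x of buckle_mid in the frame of tray_mid between -0.084 and 0.084 m and y of buckle_mid in the frame of tray_mid between -0.079 and 0.079 m and x of bar_mid in the frame of tray_mid between -0.084 and 0.084 m and y of bar_mid in the frame of tray_mid between -0.079 and 0.079 m); the robot touches nothing.
It fails at once if the box is flung round: it turns faster than 4 rad/s (velocity of joint tip_box above 4 rad/s or velocity of joint tip_box below -4 rad/s).
It fails at once if a bystander is moved by more than 30 mm (distance of any of polish, spool, hammer, can, brush, oil, edge_block from where it was at the start of the episode above 0.03 m).
It fails at once if the box is turned half over before the tray is under it (value of joint tip_box above 1.3 rad and horizontal distance between tray_mid and axle above 0.11 m).
It also fails if it takes over 72 s, if anything falls off the work surface, if the arm or the gripper's body presses on something with over 40 N, if the wrist force passes 120 N, or if a joint passes its speed limit or range.

### The arm

A 6-joint arm with a two-finger parallel gripper is mounted at the origin on the work surface. World frame = base frame: x ahead of the robot, y to its left, z up, the work surface at z = 0. Lengths are in m, angles in degrees, forces in N, time in s.
With the tool pointing down it reaches from about 0.35 to 0.85 m from the base axis. Payload 8.1 kg.
Tool frame: the origin (TCP) lies between the finger pads; the fingertips stand 19 mm ahead of it and the grasp point (between the pads) is the TCP (manip.tip_extent is the distance from the TCP to the fingertips, in m); z points along the fingers, y is the line along which they close (so a half turn about z gives the same grasp; the last joint's range is limited). The gripper opens to 93 mm and grips with 3 to 60 N. Pads are 15 mm wide; open, the fingers measure 128 mm over their backs; the gripper's body (75 mm by 188 mm) begins 65 mm behind the grasp point.
Start: joints at [67.815, 7.471, 85.268, -0, 87.261, -4.893], TCP at [0.178, 0.573, 0.238] pointing down, gripper open.
Joint ranges: [-169.43, 169.43], [-51.17, 129.36], [1.28, 143.12], [-76.62, 256.62], [0, 156.53], [-152.29, 152.29]. Speed limits (degrees/s): [136.94, 136.94, 159.86, 180, 180, 180].

### API

Orientations are given as [roll, pitch, yaw] about the fixed x, y, z axes, in that order (R = Rz(yaw) Ry(pitch) Rx(roll)).
In Python, from workcell import manip gives the robot as it stands.
- The arm moves only by the shell command python3 -m handwheel 'ROWS' [FORCE]. ROWS is JSON, a list of rows, each a list of 7 numbers: the shift along the tool's x, y, z in mm, then the turn, a rotation vector about the tool's x, y, z in units of 5 degrees (1.0 is 5 degrees), then the finger opening in mm, from 0 to 93. A call has 1 to 12 rows; each row is the pose to reach, as a shift and turn from the pose commanded when the call began, along the tool's axes at that moment; what a row does not reach only later rows make up. A row lasts 1/10 s, in which the tool goes at most 50 mm and 8.59 degrees, less where a joint would pass 70% of its speed; a pose out of reach is approached as far as the arm can. A call with a gripper value outside its range is refused whole. The fingers move at their own pace and stop on an object; FORCE is the grip in N (left out, the last holds). Time passes only in rows, so rows that repeat a pose let the fingers close. It gives the time, the measured TCP pose, the force, the opening and the grip force at its end, in the units of the state.
- manip.state(): the state, without advancing time (a new reading comes with each control period).
- manip.snapshot(name): name is "scene" or "top"; returns the picture (400x640x3 uint8, blue, green, red); there is no depth.
- manip.camera_params(name): a dict with "fx", "fy", "cx", "cy" (pixels), "k1" (the pictures are not rectified: a ray, as slopes to the right and down, at radius r is drawn at 1 + k1 r^2 times it, then the intrinsics apply), "origin" and "rotation" of the camera in the world. Camera axes: x right, y down, z forward; pixel columns grow to the right and rows downward; lengths in m; the calibration is good to about 2 mm. A picture is of the moment at which its call begins. camera_params takes no time and is no camera call.
- manip.finish_job(): hands the job in; it is judged then, once.
Trained networks look in the newest picture that a camera, given by its name, has taken for a name from the list of things; names that differ only in an ending like _2 or _b are one class to them, and where a whole thing is asked for, a point or a joint stands for the part that bears it (a point fixed in the world has none). Each returns a list of dicts, best first, with "conf" (0 to 1); they miss things now and then, are a little off and sometimes report something else, mostly with a low value. They report only what shows in the picture. A call takes as long as a camera call.
- manip.look_for(label, camera): "box" ([left, top, right, bottom] in pixels, round what is visible of it).
- manip.outline_of(label, camera): "pixels" (400x640 bool, what is visible of it) and "box" ([left, top, right, bottom] in pixels, round what is visible of it).
- manip.landmark_of(label, camera): "xy" ([column, row] in pixels: a listed point, or the origin of a listed thing).
The state is a dict: "time": time; "joint_pos": joint angles; "qvel": joint speeds; "tau": joint torques, N m; "eef_pos": TCP position; "eef_rot": TCP orientation; "force": force on the tool from outside, world axes, zero at the start; "ft_torque": the same for the moment, N m; "finger_gap": finger opening in m; "finger_force": force on a finger pad.
Only numpy, scipy, OpenCV 4.12 (cv2) and the standard library are available. Lean on these libraries where they do the work, as an engineer would, in place of code of your own. Each camera call takes 0.05 s, during which the arm holds its last target. There are 200 camera calls.

## Working session

There is one attempt and no reset: what is moved stays moved. The work goes in short steps, Python scripts to look and compute and a shell command to move; the robot and the scene stay as the last step left them, time stands still between calls to the robot, and variables do not carry over. Pictures are saved under pics/ and viewed, at most 10 in all, crops included, and the job is handed in when it is done.

```bash
mkdir -p pics; ls
cat > h.py <<'E'
import numpy as np, cv2
from workcell import manip
from scipy.spatial.transform import Rotation as R
def ray(cam,px):
    c=manip.camera_params(cam)
    d=np.array([(px[0]-c["cx"])/c["fx"],(px[1]-c["cy"])/c["fy"]])
    u=d.copy()
    for _ in range(20): u=d/(1+c["k1"]*(u@u))
    return np.array(c["origin"]),np.array(c["rotation"])@np.array([u[0],u[1],1.])
def onz(cam,px,z):
    o,d=ray(cam,px); return o+d*(z-o[2])/d[2]
def proj(cam,p):
    c=manip.camera_params(cam); q=np.array(c["rotation"]).T@(np.array(p)-np.array(c["origin"]))
    u=q[:2]/q[2]; u=u*(1+c["k1"]*(u@u)); return np.array([u[0]*c["fx"]+c["cx"],u[1]*c["fy"]+c["cy"]])
def tri(pa,pb):
    o1,d1=ray("scene",pa);o2,d2=ray("top",pb);d1/=np.linalg.norm(d1);d2/=np.linalg.norm(d2)
    A=np.stack([d1,-d2],1);t=np.linalg.lstsq(A,o2-o1,rcond=None)[0]
    a,b=o1+d1*t[0],o2+d2*t[1];return (a+b)/2,np.linalg.norm(a-b)
E
python3 - <<'E'
from h import *
for c in("scene","top"):
    cv2.imwrite(f"pics/{c}0.png",manip.snapshot(c)); print(c,manip.camera_params(c)["origin"])
Z=dict(stand=0,tray_home=.017,shelf_edge=.282,axle=.19,knob_mid=.235,tray_mid=.0175,tray_tab=.018,polish=0,spool=0,hammer=0,can=0,brush=0,oil=0,edge_block=0)
for n,z in Z.items():
    r={}
    for c in("scene","top"):
        l=manip.landmark_of(n,c)
        if l: r[c]=l[0]["xy"]; print(n,c,round(l[0]["conf"],2),np.round(l[0]["xy"]),np.round(onz(c,l[0]["xy"],z),3))
    if len(r)==2: print("   tri",[np.round(v,3) for v in tri(r["scene"],r["top"])])
print(manip.state()["eef_rot"],manip.state()["time"])
E
```

```text
pics
scene [ 1.10586373 -0.09577128  0.95598172]
top [ 0.39854546 -0.04360001  1.51322098]Traceback (most recent call last):
  File "<stdin>", line 9, in <module>
  File "h.py", line 11, in onz
    o,d=ray(cam,px); return o+d*(z-o[2])/d[2]
                                         ~^^^
IndexError: invalid index to scalar variable.
```

```bash
sed -i 's/np.array(c\["rotation"\])/rot(c)/' h.py
cat >> h.py <<'E'
def rot(c): return R.from_euler("xyz",c["rotation"],degrees=True).as_matrix()
E
python3 - <<'E'
from h import *
print(manip.camera_params("scene"),manip.camera_params("top"))
Z=dict(stand=0,tray_home=.017,shelf_edge=.282,axle=.19,knob_mid=.235,tray_mid=.0175,tray_tab=.018,polish=0,spool=0,hammer=0,can=0,brush=0,oil=0,edge_block=0)
for n,z in Z.items():
    r={}
    for c in("scene","top"):
        l=manip.landmark_of(n,c)
        if l: r[c]=l[0]["xy"]; print(n,c,round(l[0]["conf"],2),np.round(l[0]["xy"]),np.round(onz(c,l[0]["xy"],z),3))
    if len(r)==2: print("   tri",[np.round(v,3) for v in tri(r["scene"],r["top"])])
print(manip.state()["eef_rot"],manip.state()["time"])
E
```

```text
{'fx': 365.34631044707805, 'fy': 365.34631044707805, 'cx': 314.7050984862563, 'cy': 198.3288489164961, 'k1': -0.04134649616569101, 'origin': array([ 1.10586373, -0.09577128,  0.95598172]), 'rotation': array([-147.92125633,    0.23926333,   86.3429425 ])} {'fx': 453.63431392806314, 'fy': 453.63431392806314, 'cx': 327.0943117391066, 'cy': 199.84046281506903, 'k1': -0.04252589048325674, 'origin': array([ 0.39854546, -0.04360001,  1.51322098]), 'rotation': array([-1.70978622e+02,  8.69025656e-02, -8.97111639e+01])}
stand scene 0.95 [336. 225.] [ 0.606 -0.005  0.   ]
tray_home scene 0.52 [363. 284.] [0.795 0.049 0.017]
shelf_edge scene 0.71 [266. 195.] [ 0.669 -0.177  0.282]
shelf_edge top 0.74 [373. 177.] [ 0.659 -0.167  0.282]
   tri [array([ 0.662, -0.173,  0.27 ]), np.float64(0.011)]
axle scene 0.81 [342. 186.] [0.594 0.004 0.19 ]
axle top 0.66 [315. 199.] [ 0.611 -0.005  0.19 ]
   tri [array([ 0.608, -0.002,  0.212]), np.float64(0.007)]
knob_mid scene 0.69 [271. 202.] [ 0.657 -0.172  0.235]
knob_mid top 0.76 [369. 187.] [ 0.64  -0.16   0.235]
   tri [array([ 0.644, -0.168,  0.215]), 
[... 806 characters left out ...]
64(0.013)]
can scene 0.81 [411. 271.] [0.762 0.187 0.   ]
can top 0.84 [261. 167.] [0.75  0.186 0.   ]
   tri [array([ 0.755,  0.191, -0.019]), np.float64(0.004)]
brush scene 0.97 [192. 192.] [ 0.458 -0.444  0.   ]
brush top 0.68 [454. 251.] [ 0.468 -0.465  0.   ]
   tri [array([ 0.466, -0.451,  0.013]), np.float64(0.021)]
oil scene 0.89 [363. 282.] [0.782 0.051 0.   ]
oil top 0.86 [300. 157.] [0.788 0.053 0.   ]
   tri [array([0.785, 0.051, 0.009]), np.float64(0.003)]
edge_block scene 0.62 [230. 209.] [ 0.528 -0.321  0.   ]
edge_block top 0.69 [410. 231.] [ 0.535 -0.317  0.   ]
   tri [array([ 0.534, -0.317,  0.01 ]), np.float64(0.004)]
[-1.79998239e+02  5.90910134e-05  1.62706619e+02] 1.55
```

View pics/scene0.png

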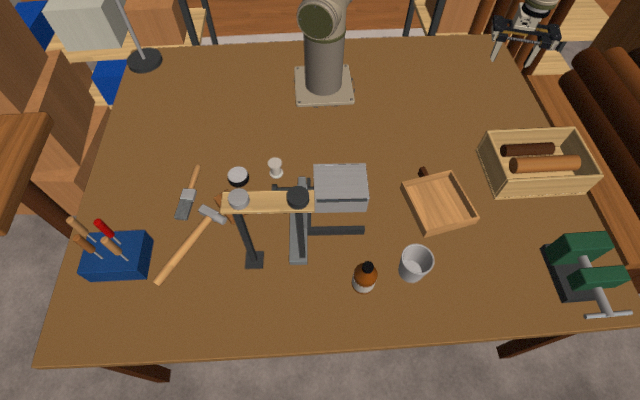

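View pics/top0.png

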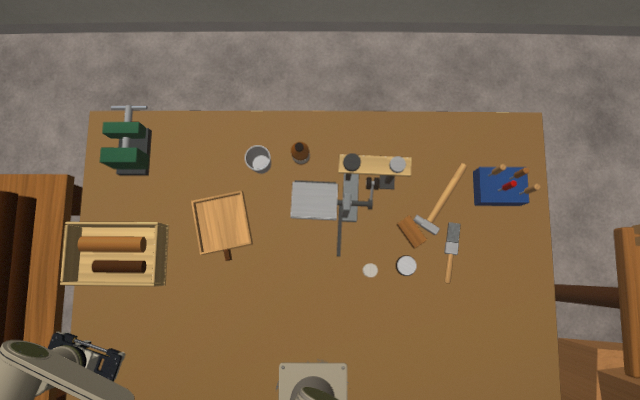

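Run:
```python
from h import *
a=cv2.imread("pics/top0.png")[140:280,285:425];b=cv2.imread("pics/scene0.png")[160:275,225:375]
cv2.imwrite("pics/a.png",cv2.resize(a,None,fx=4,fy=4,interpolation=3))
cv2.imwrite("pics/b.png",cv2.resize(b,None,fx=5,fy=5,interpolation=3))
```

```text
(no output)
```

View pics/a.png

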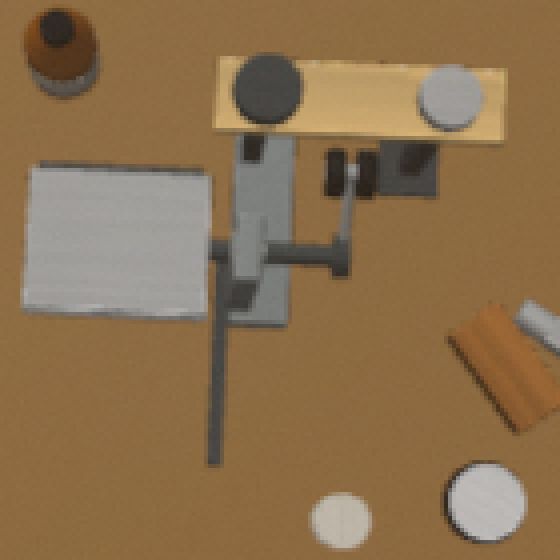

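View pics/b.png

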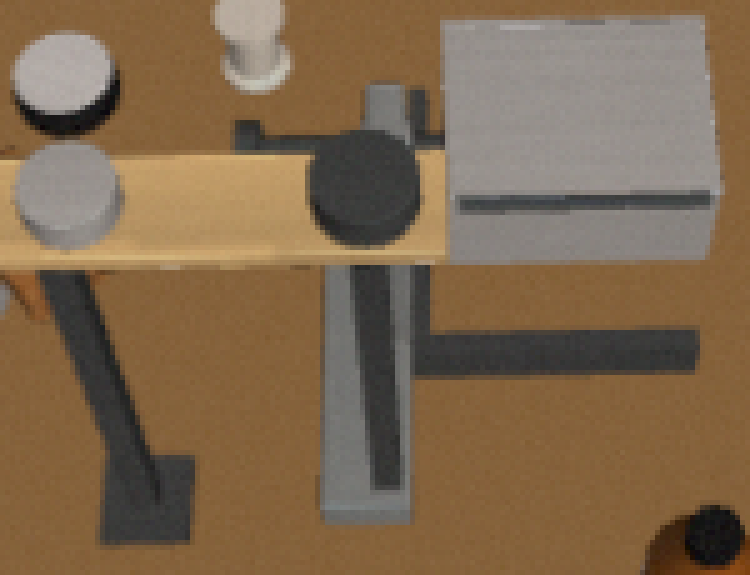

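```bash
cat > fit.py <<'E'
from h import *
from scipy.optimize import least_squares
T=[((38,165),(50,65,222)),((210,172),(50,-65,222)),((206,318),(-50,-65,222)),((22,311),(-50,65,222)),((352,173),(54,-165,235)),((208,465),(-151,-75,25)),((222,465),(-151,-87,25)),((287,325),(-35,-137,28)),((505,142),(68,-265,284)),((215,129),(68,-65,284))]
S=[((697,331),(20,78,30)),((322,510),(125,-137,30)),((411,510),(125,-87,30)),((706,259),(50,65,160)),((705,17),(-50,65,221)),((442,20),(-50,-65,221)),((448,262),(50,-65,160))]
obs=[("top",np.array(p)/4+(285,140),np.array(q)/1e3) for p,q in T]+[("scene",np.array(p)/5+(225,160),np.array(q)/1e3) for p,q in S]
def tf(v,q): c,s=np.cos(v[2]),np.sin(v[2]); return np.array([v[0]+c*q[0]-s*q[1],v[1]+s*q[0]+c*q[1],q[2]])
f=lambda v:np.concatenate([proj(c,tf(v,q))-p for c,p,q in obs])
r=least_squares(f,[.6,0,0],loss="soft_l1")
if __name__=="__main__":
    print(r.x,np.degrees(r.x[2])); print(np.round(f(r.x).reshape(-1,2),1).tolist())
    for n,q in dict(home=(-.07,.01,.0175),tabhome=(-.178,.01,0),knob=(.054,-.165,.235),axle=(0,-.165,.19)).items(): print(n,np.round(tf(r.x,q),4))
    # tray
    t=np.array([.556,.307]);b=np.array([.449,.288]);d=t-b;print(np.linalg.norm(d),np.degrees(np.arctan2(*d[::-1])))
    top=cv2.imread("pics/top0.png")[170:275,175:265];cv2.imwrite("pics/t.png",cv2.resize(top,None,fx=5,fy=5,interpolation=3))
    print("spool",onz("top",(370,270),.055))
E
python3 fit.py
```

```text
[ 0.60333081 -0.0038852  -0.03723527] -2.1334236659061467
[[-1.7, 0.7], [0.1, 0.8], [-0.3, -1.5], [0.4, -1.6], [-0.5, -0.3], [-0.1, -0.3], [0.1, -0.1], [0.4, 0.1], [-0.8, 0.6], [-0.5, 0.8], [-0.0, -1.0], [-0.6, -0.4], [0.1, -0.9], [-0.1, -0.2], [-1.1, 1.7], [-0.1, 2.3], [-0.2, 0.5]]
home [0.5338 0.0087 0.0175]
tabhome [0.4258 0.0127 0.    ]
knob [ 0.6512 -0.1708  0.235 ]
axle [ 0.5972 -0.1688  0.19  ]
0.1086738238951773 10.069062698889427
spool [ 0.40475616 -0.1778285   0.055     ]
```

View pics/t.png

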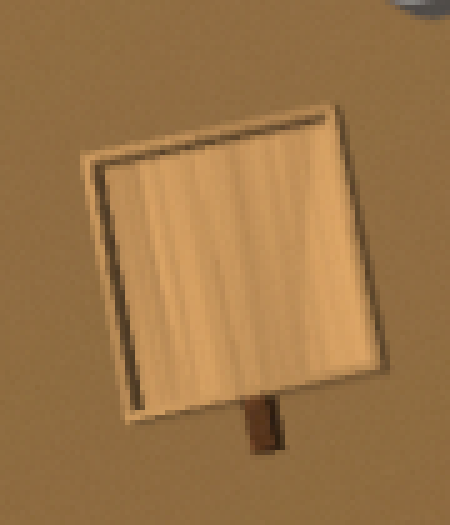

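The crops show the stand nearly square to the base (fit yaw −2.1°). The tray's middle is at top pixel (222,223), turned about 10.5°, with the tab at (227,256).

```bash
cat >> h.py <<'E'
V=(.6033,-.0039,-.0372)
def st(q):
    c,s=np.cos(V[2]),np.sin(V[2]); return np.array([V[0]+c*q[0]-s*q[1],V[1]+s*q[0]+c*q[1],q[2]])
def go(p,rpy):
    s=manip.state(); R0=R.from_euler("xyz",s["eef_rot"],degrees=True); R1=R.from_euler("xyz",rpy,degrees=True)
    return np.round(R0.inv().apply(np.array(p)-s["eef_pos"])*1e3,1).tolist(),np.round((R0.inv()*R1).as_rotvec(degrees=True)/5,2).tolist()
E
python3 - <<'E'
from h import *
c=np.mean([onz("top",np.array(p)/5+(175,170),.035) for p in((85,155),(338,106),(386,370),(128,422))],0)
P=[onz("top",np.array(p)/5+(175,170),.035)[:2] for p in((85,155),(338,106),(386,370),(128,422))]
a=(P[0]+P[1]-P[2]-P[3]);yaw=np.degrees(np.arctan2(a[1],a[0]))
t=c[:2]-.108*np.array([np.cos(np.radians(yaw)),np.sin(np.radians(yaw))])
print(c,yaw,t)
print(go([*t,.10],[180,0,yaw-180]))
E
```

```text
[0.55655244 0.30511378 0.035     ] 11.981190653126342 [0.45090513 0.282694  ]
([-346.5, -196.0, 137.6], [-0.0, -0.0, -5.85])
```

```bash
python3 -m handwheel '[[-120,-68,20,0,0,-2,60],[-240,-136,40,0,0,-4,60],[-346,-196,80,0,0,-5.75,60],[-346,-196,80,0,0,-5.75,60],[-346,-196,100,0,0,-5.75,60],[-346,-196,110,0,0,-5.75,60],[-346,-196,110,0,0,-5.75,60],[-346,-196,110,0,0,-5.75,60],[-346,-196,110,0,0,-5.75,60],[-346,-196,110,0,0,-5.75,60]]'
python3 - <<'E'
from h import *
t=np.array([.451,.283])
cv2.imwrite("pics/top1.png",cv2.resize(manip.snapshot("top")[170:290,170:290],None,fx=4,fy=4,interpolation=3))
print(go([*t,.026],[180,0,-168.5]))
for c in("scene","top"):
    l=manip.landmark_of("tray_tab",c); print(c,[(l_["conf"],onz(c,l_["xy"],.018)) for l_ in l[:2]])
E
```

```text
time: 2.55
eef_pos: [0.4513, 0.2801, 0.1261]
eef_rot: [-179.9, -0.1, -168.8]
force: [-1.3, -0.2, 0.3]
finger_gap: 0.0599
finger_force: 0.0
([-0.7, 1.2, 101.0], [-0.0, -0.02, -0.04])
scene [(0.89, array([0.46015626, 0.28534553, 0.018     ]))]
top []
```

View pics/top1.png

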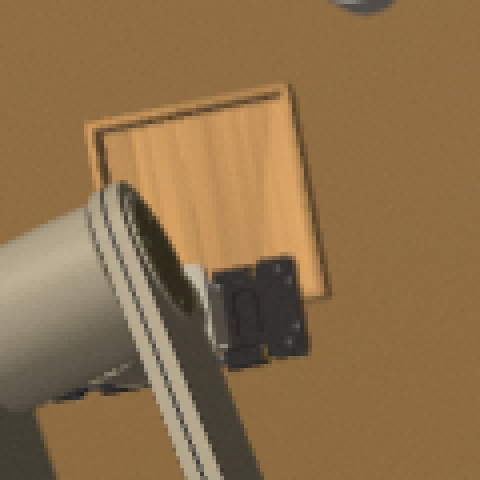

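The gripper is over the tab at about pixel (230,250) in the full top image, square to the tray. Next I go down and grip.

```bash
python3 -m handwheel '[[0,1,30,0,0,0,60],[0,1,60,0,0,0,60],[0,1,85,0,0,0,60],[0,1,100,0,0,0,60],[0,1,100,0,0,0,60]]' 25
python3 -m handwheel '[[0,0,0,0,0,0,4],[0,0,0,0,0,0,4],[0,0,0,0,0,0,4],[0,0,0,0,0,0,4],[0,0,0,0,0,0,4],[0,0,0,0,0,0,4]]' 25
python3 - <<'E'
from h import *
# stand yaw -2.13 ; first: tab at stand x -.195, y .05
for q in((-.195,.16),(-.195,.06),(-.195,.022)): print(go(st([*q,.026]),[180,0,177.87]))
for c in("scene","top"):
    manip.snapshot(c);l=manip.landmark_of("tray_mid",c); print(c,[(l_["conf"],onz(c,l_["xy"],.018)) for l_ in l[:2]])
E
```

```text
time: 3.2
eef_pos: [0.4482, 0.2841, 0.0259]
eef_rot: [-180.0, -0.2, -168.4]
force: [-0.5, -0.9, -1.0]
finger_gap: 0.0601
finger_force: 0.0
time: 3.8
eef_pos: [0.4504, 0.2838, 0.0279]
eef_rot: [180.0, 0.0, -168.6]
force: [-0.6, -0.5, 0.0]
finger_gap: 0.0165
finger_force: 0.3
([59.2, -111.1, 1.9], [0.0, 0.0, 2.72])
([82.7, -208.3, 1.8], [0.0, 0.0, 2.72])
([91.6, -245.2, 1.8], [0.0, 0.0, 2.72])
scene [(0.91, array([0.56507044, 0.3071105 , 0.018     ]))]
top [(0.63, array([0.55841381, 0.30708988, 0.018     ]))]
```

```bash
python3 -m handwheel '[[0,0,0,0,0,0,4],[0,0,0,0,0,0,4],[8,-10,0,0,0,0.2,4],[16,-28,0,0,0,0.5,4],[25,-46,0,0,0,0.9,4],[34,-64,0,0,0,1.3,4],[43,-82,0,0,0,1.7,4],[52,-98,0,0,0,2.1,4],[59,-114,0,0,0,2.4,4],[64,-132,0,0,0,2.7,4],[68,-150,0,0,0,2.7,4],[73,-168,0,0,0,2.7,4]]' 30
python3 - <<'E'
from h import *
for q in((-.195,.06),(-.195,.022),(-.195,.01)): print(go(st([*q,.026]),[180,0,177.87]))
for c in("scene","top"):
  im=manip.snapshot(c)
  for n in("tray_mid","tray_tab"): l=manip.landmark_of(n,c); print(c,n,[(l_["conf"],onz(c,l_["xy"],.018)) for l_ in l[:1]])
cv2.imwrite("pics/s2.png",cv2.resize(im[150:290,180:400],None,fx=3.5,fy=3.5,interpolation=3))
E
```

```text
time: 5.2
eef_pos: [0.4123, 0.1044, 0.0279]
eef_rot: [180.0, 0.0, 178.0]
force: [0.9, 2.0, 1.5]
finger_gap: 0.016
finger_force: 30.0
([0.2, -41.1, 1.8], [0.01, 0.01, 0.02])
([0.2, -79.1, 1.8], [0.01, 0.01, 0.02])
([0.2, -91.1, 1.8], [0.01, 0.01, 0.02])
scene tray_mid [(0.98, array([0.52157392, 0.09858635, 0.018     ]))]
scene tray_tab [(0.87, array([0.40459575, 0.10675905, 0.018     ]))]
top tray_mid []
top tray_tab [(0.53, array([ 0.63387077, -0.00646151,  0.018     ]))]
```

View pics/s2.png

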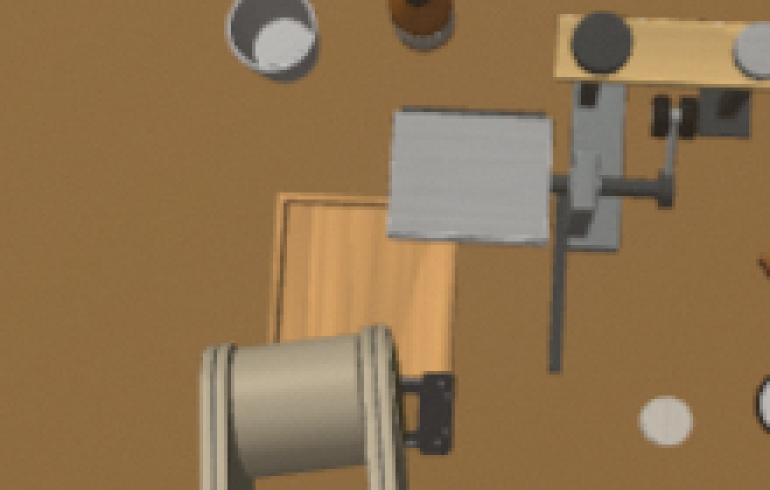

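The tray is parallel to the guide and moving cleanly. Its right edge is at crop x 455, with the rail at 555.

```bash
python3 -m handwheel '[[0,-15,0,0,0,0,4],[0,-32,0,0,0,0,4],[0,-49,0,0,0,0,4],[0,-64,0,0,0,0,4],[0,-76,0,0,0,0,4],[0,-82,0,0,0,0,4],[0,-85,0,0,0,0,4],[0,-88,0,0,0,0,4],[0,-90,0,0,0,0,4],[0,-90,0,0,0,0,4]]'
python3 -m handwheel '[[0,-1,0,0,0,0,4],[0,-2,0,0,0,0,4],[0,-3,0,0,0,0,4],[0,-3,0,0,0,0,4]]'
```

```text
time: 6.5
eef_pos: [0.4092, 0.015, 0.0278]
eef_rot: [180.0, 0.0, 178.0]
force: [-0.2, 0.5, 5.4]
finger_gap: 0.0159
finger_force: 30.0
time: 6.9
eef_pos: [0.409, 0.0123, 0.0278]
eef_rot: [180.0, 0.0, 178.0]
force: [-0.1, 1.8, 5.5]
finger_gap: 0.0158
finger_force: 30.0
```

```bash
python3 -m handwheel '[[0,-1,0,0,0,0,4],[0,-2,0,0,0,0,4],[0,-3,0,0,0,0,4],[0,-3,0,0,0,0,4]]'
python3 -m handwheel '[[0,-1,0,0,0,0,4],[0,-2,0,0,0,0,4],[0,-2,0,0,0,0,4]]'
```

```text
time: 7.3
eef_pos: [0.4086, 0.0114, 0.0278]
eef_rot: [179.8, -0.0, 178.0]
force: [-1.2, 14.8, 9.7]
finger_gap: 0.016
finger_force: 30.1
time: 7.6
eef_pos: [0.408, 0.011, 0.0278]
eef_rot: [179.6, -0.1, 178.0]
force: [-4.5, 25.4, 13.1]
finger_gap: 0.0162
finger_force: 30.2
```

```bash
python3 -m handwheel '[[0,3,0,0,0,0,4],[-5,3,0,0,0,0,4],[-10,3,0,0,0,0,4],[-13,3,0,0,0,0,4],[-15,3,0,0,0,0,4],[-16,3,0,0,0,0,4],[-17,3,0,0,0,0,4]]'
python3 -m handwheel '[[-1,0,0,0,0,0,4],[-2,0,0,0,0,0,4],[-3,0,0,0,0,0,4],[-3,0,0,0,0,0,4]]'
```

```text
time: 8.3
eef_pos: [0.4225, 0.0117, 0.0273]
eef_rot: [179.8, -0.5, 178.0]
force: [-19.7, 13.7, 26.5]
finger_gap: 0.0163
finger_force: 30.0
time: 8.7
eef_pos: [0.4255, 0.0116, 0.0273]
eef_rot: [179.8, -0.4, 178.0]
force: [-17.6, 12.9, 25.9]
finger_gap: 0.016
finger_force: 30.0
```

```bash
python3 -m handwheel '[[0,0,-1,0,0,0,4],[0,0,-2,0,0,0,4],[-1,0,-2,0,0,0,4],[-2,0,-2,0,0,0,4],[-2,0,-2,0,0,0,4]]'
python3 -m handwheel '[[-1,0,0,0,0,0,4],[-2,0,0,0,0,0,4],[-2,0,0,0,0,0,4]]'
```

```text
time: 9.2
eef_pos: [0.4257, 0.0116, 0.0274]
eef_rot: [179.8, -0.6, 178.0]
force: [-14.8, 11.7, 10.3]
finger_gap: 0.0161
finger_force: 30.0
time: 9.5
eef_pos: [0.4264, 0.0116, 0.0272]
eef_rot: [179.8, -0.8, 178.0]
force: [-22.4, 12.4, 16.0]
finger_gap: 0.0158
finger_force: 30.0
```

```bash
python3 -m handwheel '[[-1,0,0,0,0,0,4],[-2,0,0,0,0,0,4],[-2,0,0,0,0,0,4]]'
python3 - <<'E'
from h import *
for c in("scene","top"):
  im=manip.snapshot(c)
  if c=="scene": s=im
  for n in("tray_mid","tray_tab"): l=manip.landmark_of(n,c); print(c,n,[(l_["conf"],onz(c,l_["xy"],.018)) for l_ in l[:1]])
print(st([-.07,.01,.0175]))
cv2.imwrite("pics/s3.png",np.vstack([cv2.resize(s[150:245,220:400],None,fx=3,fy=3,interpolation=3),cv2.resize(im[160:260,260:440],None,fx=3,fy=3,interpolation=3)]))
E
```

```text
time: 9.8
eef_pos: [0.4275, 0.0115, 0.0268]
eef_rot: [179.8, -0.9, 178.0]
force: [-25.1, 11.5, 17.3]
finger_gap: 0.0158
finger_force: 30.0
scene tray_mid [(0.76, array([0.53529086, 0.01435457, 0.018     ]))]
scene tray_tab []
top tray_mid [(0.98, array([0.52987415, 0.0028948 , 0.018     ]))]
top tray_tab []
[0.53372034 0.00869648 0.0175    ]
```

View pics/s3.png

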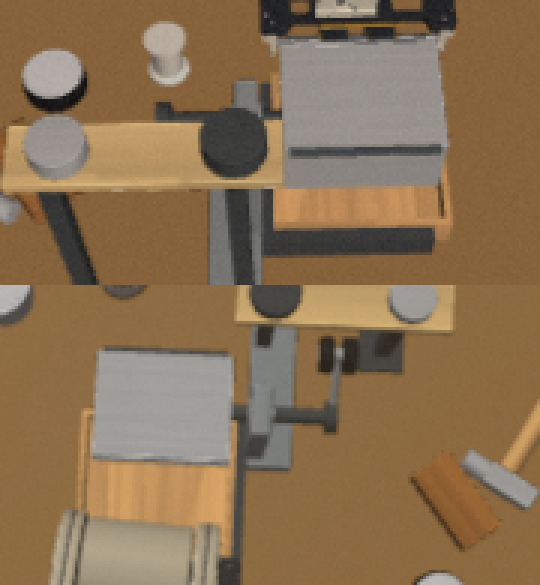

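```bash
python3 - <<'E'
from h import *
for x in(.02,.014,.008): 
  for y in(.095,): print(x,(proj("scene",st([x,y,.035]))-(220,150))*3,(proj("scene",st([x,y,0]))-(220,150))*3)
for y in(-.075,-.07): print(y,(proj("top",st([-.1,y,.035]))-(260,160))*3+(0,285))
E
python3 - <<'E'
import cv2;i=cv2.imread("pics/s3.png")[180:270,390:480];cv2.imwrite("pics/s4.png",cv2.resize(i,None,fx=6,fy=6,interpolation=0))
E
```

```text
0.02 [451.45541645 222.50071263] [446.9575985  239.37082148]
0.014 [450.78281048 216.93369157] [446.31781227 233.90900532]
0.008 [450.11389344 211.40002376] [445.68142587 228.47890525]
-0.075 [232.88604891 525.42878966]
-0.07 [228.2807311  525.23522476]
```

View pics/s4.png

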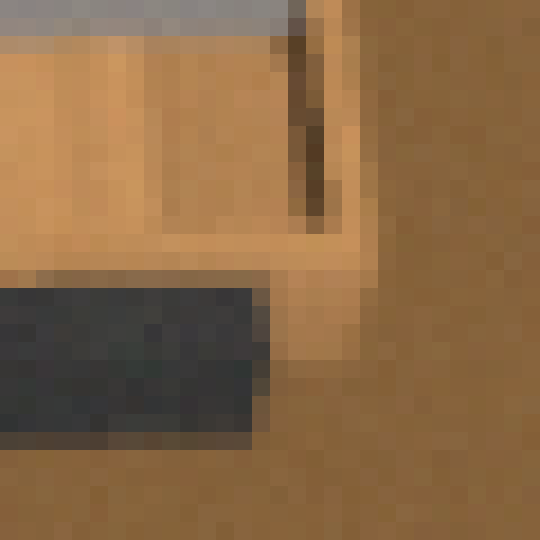

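```bash
python3 -m handwheel '[[1,0.5,0,0,0,0,4],[2,1,0,0,0,0,50],[2,1,0,0,0,0,50],[2,1,0,0,0,0,50],[2,1,0,0,0,0,50],[2,1,-10,0,0,0,50],[5,1,-50,0,0,0,60],[15,1,-100,0,0,0,60],[25,1,-150,0,0,0,60],[25,1,-200,0,0,0,60],[25,1,-250,0,0,0,60],[25,1,-280,0,0,0,60]]'
python3 - <<'E'
from h import *
c=st([.054,-.165,.235]);u=st([-.643,0,.766])-st([0,0,0]);u[2]=.766
print(go(c+.12*u,[180,40,177.87]))
for cam in("scene","top"):
  manip.snapshot(cam)
  for n in("tray_mid","knob_mid"): l=manip.landmark_of(n,cam); print(cam,n,[(l_["conf"],np.round(onz(cam,l_["xy"],.0175 if n[0]=="t" else .235),3)) for l_ in l[:1]])
E
```

```text
time: 11.3
eef_pos: [0.4103, 0.0106, 0.3151]
eef_rot: [-180.0, 0.4, 177.9]
force: [0.7, 0.1, -0.4]
finger_gap: 0.0601
finger_force: 0.0
([-170.1, -172.6, -10.7], [0.0, -7.93, 0.02])
scene tray_mid [(0.94, array([0.532, 0.014, 0.017]))]
scene knob_mid [(0.59, array([ 0.646, -0.171,  0.235]))]
top tray_mid [(0.71, array([ 0.721, -0.188,  0.018]))]
top knob_mid []
```

```bash
python3 -m handwheel '[[0,-40,-10,0,-1.5,0,60],[0,-80,-20,0,-3,0,60],[-30,-120,-20,0,-4.5,0,60],[-70,-160,-15,0,-6,0,60],[-110,-172.5,-11,0,-7.9,0,60],[-150,-172.5,-11,0,-7.9,0,60],[-170,-172.5,-11,0,-7.9,0,60],[-170,-172.5,-11,0,-7.9,0,60],[-170,-172.5,-11,0,-7.9,0,60]]'
python3 - <<'E'
from h import *
c=st([.054,-.165,.235])
print(go(c,[180,40,177.87]))
for cam in("scene","top"):
  im=manip.snapshot(cam)
  for n in("knob_mid",): l=manip.landmark_of(n,cam); print(cam,n,[(l_["conf"],np.round(onz(cam,l_["xy"],.0175 if n[0]=="t" else .235),3)) for l_ in l[:1]])
cv2.imwrite("pics/k.png",cv2.resize(im[140:260,280:430],None,fx=4,fy=4,interpolation=3))
E
```

```text
time: 12.5
eef_pos: [0.5728, -0.1671, 0.3183]
eef_rot: [179.9, 39.3, 177.9]
force: [-0.2, 0.8, 0.7]
finger_gap: 0.0598
finger_force: 0.0
([-7.9, -1.1, 114.1], [0.03, -0.14, 0.01])
scene knob_mid [(0.88, array([ 0.649, -0.174,  0.235]))]
top knob_mid [(0.63, array([ 0.651, -0.159,  0.235]))]
```

View pics/k.png

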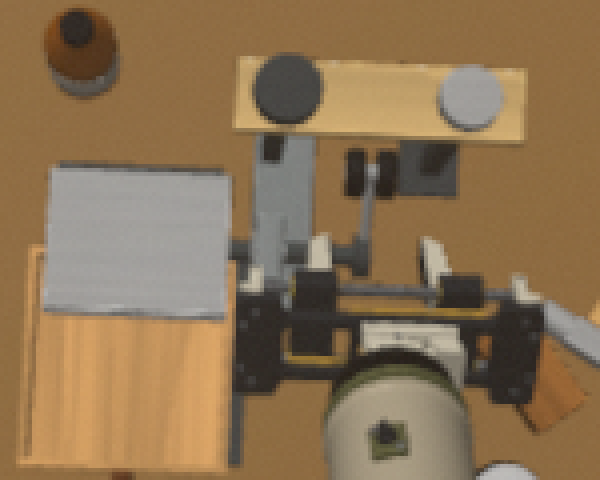

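The fingers straddle the knob. They are at crop x 318 and 432, and the knob is at 371.

```bash
python3 -m handwheel '[[-7,-1,20,0,-0.1,0,60],[-7,-1,45,0,-0.1,0,60],[-7,-1,70,0,-0.1,0,60],[-7,-1,90,0,-0.1,0,60],[-7,-1,103,0,-0.1,0,60],[-7,-1,112,0,-0.1,0,60],[-7,-1,114,0,-0.1,0,60],[-7,-1,114,0,-0.1,0,60]]'
python3 - <<'E'
from h import *
print(go(st([.054,-.165,.235]),[180,40,177.87]))
for cam in("scene","top"):
  im=manip.snapshot(cam);l=manip.landmark_of("knob_mid",cam); print(cam,[(l_["conf"],np.round(onz(cam,l_["xy"],.235),3)) for l_ in l[:1]])
cv2.imwrite("pics/k2.png",cv2.resize(im[140:260,280:430],None,fx=4,fy=4,interpolation=3))
E
```

```text
time: 13.5
eef_pos: [0.6512, -0.1715, 0.2374]
eef_rot: [-180.0, 40.0, 178.0]
force: [-0.3, 0.3, -0.7]
finger_gap: 0.0604
finger_force: 0.0
([1.6, 0.7, 1.8], [0.01, 0.0, 0.01])
scene [(0.62, array([ 0.655, -0.166,  0.235]))]
top [(0.77, array([ 0.647, -0.169,  0.235]))]
```

View pics/k2.png

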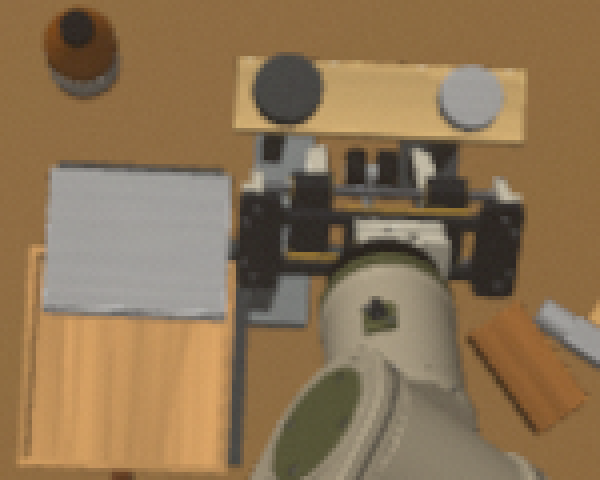

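```bash
python3 -m handwheel '[[1,0,1,0,0,0,50],[1,0,1,0,0,0,30],[1,0,1,0,0,0,30],[1,0,1,0,0,0,30],[1,0,1,0,0,0,30],[1,0,1,0,0,0,30],[1,0,1,0,0,0,30]]' 15
python3 - <<'E'
import numpy as np
f=lambda a0,a:70*np.array([(np.cos(a)-np.cos(a0))*-.766-(np.sin(a)-np.sin(a0))*.643,(np.cos(a)-np.cos(a0))*.643-(np.sin(a)-np.sin(a0))*.766])
for a0,l in((40,range(48,129,8)),(128,range(136,217,8))):
    print(a0,[np.round(f(np.radians(a0),np.radians(a)),1).tolist() for a in l])
E
```

```text
time: 14.4
eef_pos: [0.6511, -0.1731, 0.2359]
eef_rot: [-179.9, 40.0, 177.9]
force: [0.3, -7.2, -1.0]
finger_gap: 0.0355
finger_force: 15.0
40 [[0.7, -9.7], [2.7, -19.3], [6.0, -28.5], [10.6, -37.1], [16.4, -45.0], [23.2, -52.0], [30.8, -58.0], [39.3, -62.9], [48.4, -66.6], [57.8, -69.0], [67.6, -70.0]]
128 [[9.8, 0.3], [19.4, 2.0], [28.7, 5.0], [37.4, 9.3], [45.5, 14.8], [52.8, 21.3], [59.1, 28.8], [64.3, 37.1], [68.2, 46.0], [70.9, 55.4], [72.3, 65.1]]
```

```bash
python3 -m handwheel '[[0,-2,-4,0,0,0,30],[0.7,-2,-9.7,0,0,0,30],[2.7,-2,-19.3,0,0,0,30],[6,-2,-28.5,0,0,0,30],[10.6,-2,-37.1,0,0,0,30],[10.6,-2,-37.1,0,0,0,30]]'
```

```text
time: 15.0
eef_pos: [0.6187, -0.1718, 0.2575]
eef_rot: [180.0, 40.0, 178.0]
force: [-3.1, 4.4, 1.2]
finger_gap: 0.0358
finger_force: 15.0
```

Run:
```python
from h import *
s=manip.state();p=s["eef_pos"]-np.array(st([0,0,0])); c,sn=np.cos(-V[2]),np.sin(-V[2]); print(c*p[0]-sn*p[1],sn*p[0]+c*p[1],s["eef_pos"][2]-.19, np.hypot(c*p[0]-sn*p[1],s["eef_pos"][2]-.19),s["ft_torque"])
for cam in("scene","top"):
  manip.snapshot(cam);l=manip.landmark_of("knob_mid",cam); print(cam,[(l_["conf"],np.round(onz(cam,l_["xy"],.255),3)) for l_ in l[:1]])
```

```text
0.02161129669745579 -0.16724892076532444 0.06748701275962948 0.07086286076756891 [0.50871919 0.52506419 0.16592056]
scene [(0.78, array([ 0.616, -0.173,  0.255]))]
top [(0.9, array([ 0.607, -0.166,  0.255]))]
```

Run:
```python
import numpy as np
f=lambda a0,a:70*np.array([(np.cos(a)-np.cos(a0))*-.766-(np.sin(a)-np.sin(a0))*.643,(np.cos(a)-np.cos(a0))*.643-(np.sin(a)-np.sin(a0))*.766])
for a0,l in((72,range(80,153,8)),(152,range(158,219,6))):
    print(a0,[np.round(f(np.radians(a0),np.radians(a)),1).tolist() for a in l])
```

```text
72 [[5.7, -7.9], [12.5, -14.9], [20.2, -20.9], [28.7, -25.8], [37.7, -29.5], [47.2, -31.9], [56.9, -32.9], [66.7, -32.5], [76.3, -30.8], [85.6, -27.8]]
152 [[6.6, 3.1], [12.9, 6.9], [18.8, 11.3], [24.1, 16.3], [28.9, 21.8], [33.1, 27.8], [36.7, 34.2], [39.6, 41.0], [41.7, 48.0], [43.1, 55.2], [43.8, 62.5]]
```

```bash
python3 -m handwheel '[[5.7,0.5,-7.9,0,0,0,30],[12.5,0.5,-14.9,0,0,0,30],[20.2,0.5,-20.9,0,0,0,30],[28.7,0.5,-25.8,0,0,0,30],[37.7,0.5,-29.5,0,0,0,30],[47.2,0.5,-31.9,0,0,0,30],[56.9,0.5,-32.9,0,0,0,30],[66.7,0.5,-32.5,0,0,0,30],[76.3,0.5,-30.8,0,0,0,30],[85.6,0.5,-27.8,0,0,0,30],[85.6,0.5,-27.8,0,0,0,30]]'
python3 -m handwheel '[[6.6,0,3.1,0,0,0,30],[12.9,0,6.9,0,0,0,30],[18.8,0,11.3,0,0,0,30],[24.1,0,16.3,0,0,0,30],[28.9,0,21.8,0,0,0,30],[33.1,0,27.8,0,0,0,30],[36.7,0,34.2,0,0,0,30],[39.6,0,41,0,0,0,30],[41.7,0,48,0,0,0,30],[42.4,0,51.6,0,0,0,30],[42.4,0,51.6,0,0,0,30],[42.4,0,51.6,0,0,0,30]]'
cat > w.py <<'E'
from h import *
s=manip.state();p=s["eef_pos"]-np.array(st([0,0,0])); c,sn=np.cos(-V[2]),np.sin(-V[2]); x=c*p[0]-sn*p[1];z=s["eef_pos"][2]-.19
print("tcp angle",np.degrees(np.arctan2(z,x))%360,np.hypot(x,z),s["finger_gap"])
E
python3 w.py
python3 - <<'E'
from h import *
for cam in("scene","top"):
  manip.snapshot(cam)
  for n,z in(("knob_mid",.155),("ring_mid",.03),("buckle_mid",.03),("bar_mid",.03),("tray_mid",.0175)): 
    l=manip.landmark_of(n,cam); print(cam,n,[(l_["conf"],np.round(onz(cam,l_["xy"],z),3)) for l_ in l[:1]])
print(st([-.061,-.165,.155]))
E
```

```text
time: 16.3
eef_pos: [0.5357, -0.1683, 0.2233]
eef_rot: [179.9, 40.0, 177.9]
force: [-4.5, 5.7, 0.6]
finger_gap: 0.0361
finger_force: 15.0
time: 17.5
eef_pos: [0.5366, -0.1683, 0.1563]
eef_rot: [179.9, 40.0, 177.9]
force: [5.9, 4.6, -2.7]
finger_gap: 0.0358
finger_force: 15.0
tcp angle 209.10219200829908 0.06924182424475883 0.03575912599606365
scene knob_mid [(0.94, array([ 0.533, -0.167,  0.155]))]
scene ring_mid [(0.53, array([0.57 , 0.025, 0.03 ]))]
scene buckle_mid [(0.48, array([ 0.559, -0.006,  0.03 ]))]
scene bar_mid [(0.63, array([ 0.596, -0.014,  0.03 ]))]
scene tray_mid [(0.63, array([0.54 , 0.017, 0.017]))]
top knob_mid [(0.59, array([ 0.523, -0.161,  0.155]))]
top ring_mid []
top buckle_mid [(0.57, array([ 0.557, -0.004,  0.03 ]))]
top bar_mid [(0.61, array([ 0.534, -0.167,  0.03 ]))]
top tray_mid [(0.8, array([ 0.535, -0.001,  0.018]))]
[ 0.53620562 -0.16651717  0.155     ]
```

```bash
python3 -m handwheel '[[0.5,0,4,0,0,0,30],[0.5,0,4,0,0,0,30],[0.5,0,4,0,0,0,30],[0,0,0,0,0,0,30],[0,0,0,0,0,0,30]]'
python3 w.py
python3 - <<'E'
from h import *
f=lambda a0,a:70*np.array([(np.cos(a)-np.cos(a0))*-.766-(np.sin(a)-np.sin(a0))*.643,(np.cos(a)-np.cos(a0))*.643-(np.sin(a)-np.sin(a0))*.766])
for a0,l in((209,range(202,124,-7)),(125,range(118,40,-7))):
    print(a0,[np.round(f(np.radians(a0),np.radians(a)),1).tolist() for a in l])
for n in("tip_box","flip_lid"): print(n,[(c,[np.round(x["box"]) for x in manip.look_for(n,c)[:1]]) for c in("scene","top")])
manip.snapshot("scene")
for n in("bar_mid","ring_mid","buckle_mid"): l=manip.landmark_of(n,"scene");print(n,[(x["conf"],np.round(onz("scene",x["xy"],.02),3),np.round(x["xy"])) for x in l[:2]])
E
```

```text
time: 18.6
eef_pos: [0.537, -0.1683, 0.1574]
eef_rot: [179.9, 40.0, 178.0]
force: [0.3, 6.7, 2.7]
finger_gap: 0.0358
finger_force: 15.0
tcp angle 208.44403184124596 0.06845041102193068 0.03578430376505245
209 [[-2.1, -8.3], [-5.3, -16.2], [-9.4, -23.7], [-14.3, -30.7], [-20.1, -37.0], [-26.6, -42.5], [-33.7, -47.3], [-41.4, -51.1], [-49.4, -53.9], [-57.8, -55.8], [-66.3, -56.6], [-74.8, -56.4]]
125 [[-8.5, 1.3], [-16.7, 3.6], [-24.6, 6.8], [-32.0, 11.0], [-38.9, 16.1], [-45.1, 22.0], [-50.5, 28.6], [-55.1, 35.8], [-58.8, 43.5], [-61.5, 51.6], [-63.2, 60.0], [-63.9, 68.5]]
tip_box [('scene', [array([271., 165., 367., 213.])]), ('top', [array([289., 180., 378., 231.])])]
flip_lid [('scene', []), ('top', [array([293., 220., 334., 224.])])]
bar_mid [(0.75, array([ 0.589, -0.007,  0.02 ]), array([335., 217.]))]
ring_mid [(0.7, array([0.491, 0.013, 0.02 ]), array([339., 189.]))]
buckle_mid [(0.5, array([ 0.548, -0.003,  0.02 ]), array([335., 205.]))]
```

```bash
python3 -m handwheel '[[-2.1,0,-8.3,0,0,0,30],[-5.3,0,-16.2,0,0,0,30],[-9.4,0,-23.7,0,0,0,30],[-14.3,0,-30.7,0,0,0,30],[-20.1,0,-37,0,0,0,30],[-26.6,0,-42.5,0,0,0,30],[-33.7,0,-47.3,0,0,0,30],[-41.4,0,-51.1,0,0,0,30],[-49.4,0,-53.9,0,0,0,30],[-57.8,0,-55.8,0,0,0,30],[-66.3,0,-56.6,0,0,0,30],[-74.8,0,-56.4,0,0,0,30]]'
python3 w.py
python3 -m handwheel '[[-8.5,0,1.3,0,0,0,30],[-16.7,0,3.6,0,0,0,30],[-24.6,0,6.8,0,0,0,30],[-32,0,11,0,0,0,30],[-38.9,0,16.1,0,0,0,30],[-45.1,0,22,0,0,0,30],[-50.5,0,28.6,0,0,0,30],[-55.1,0,35.8,0,0,0,30],[-58.8,0,43.5,0,0,0,30],[-61.5,0,51.6,0,0,0,30],[-63.2,0,60,0,0,0,30],[-63.9,0,68.5,0,0,0,30]]'
python3 w.py
```

```text
time: 20.2
eef_pos: [0.5572, -0.1691, 0.2465]
eef_rot: [179.9, 39.8, 177.9]
force: [4.5, 2.2, -13.5]
finger_gap: 0.0358
finger_force: 15.0
tcp angle 125.27915965088975 0.06920579812738503 0.035831932909389616
time: 21.4
eef_pos: [0.6505, -0.1731, 0.236]
eef_rot: [180.0, 39.9, 178.0]
force: [-14.3, 1.5, -6.1]
finger_gap: 0.0357
finger_force: 15.0
tcp angle 40.70268801954681 0.07053844704075668 0.03570915432735592
```

```bash
python3 -m handwheel '[[0,0,1.5,0,0,0,30],[0,0,3,0,0,0,30],[0,0,3,0,0,0,30],[0,0,0.5,0,0,0,30]]'
python3 w.py
python3 - <<'E'
from h import *
for cam in("scene","top"):
  manip.snapshot(cam)
  for n in("tip_box","flip_lid"): print(cam,n,[np.round(x["box"]) for x in manip.look_for(n,cam)[:1]])
  l=manip.landmark_of("knob_mid",cam);print([(x["conf"],np.round(x["xy"]),np.round(onz(cam,x["xy"],.235),3)) for x in l[:1]])
E
```

```text
time: 21.8
eef_pos: [0.6511, -0.1732, 0.2363]
eef_rot: [-180.0, 40.0, 178.0]
force: [-4.3, 0.8, -10.2]
finger_gap: 0.0358
finger_force: 15.0
tcp angle 40.579512217480264 0.07117218926251255 0.03581982225585907
scene tip_box [array([272., 164., 369., 212.])]
scene flip_lid [array([314., 161., 367., 204.])]
[(0.85, array([270., 198.]), array([ 0.647, -0.174,  0.235]))]
top tip_box [array([290., 177., 378., 219.])]
top flip_lid [array([289., 181., 339., 222.])]
[(0.7, array([370., 185.]), array([ 0.645, -0.163,  0.235]))]
```

```bash
python3 -m handwheel '[[0,0,0,0,0,0,62],[0,0,0,0,0,0,62],[0,0,0,0,0,0,62],[0,0,0,0,0,0,62],[0,0,-15,0,0,0,62],[0,0,-40,0,0,0,62],[0,0,-70,0,0,0,62],[0,0,-110,0,0,0,62],[0,0,-150,0,0,0,62],[0,0,-190,0,0,0,62],[0,0,-190,0,0,0,62]]'
python3 -m handwheel '[[40,-40,-40,0,0,0,62],[80,-80,-40,0,0,0,62],[110,-110,-40,0,0,0,62],[110,-110,-40,0,0,0,62],[110,-110,-40,0,0,0,62],[110,-110,-40,0,0,0,62]]'
python3 - <<'E'
from h import *
for cam in("scene","top"):
  manip.snapshot(cam)
  for n in("tip_box","flip_lid"): print(cam,n,[np.round(x["box"]) for x in manip.look_for(n,cam)[:1]])
  for n,z in(("knob_mid",.235),("tray_mid",.0175),("ring_mid",.02),("buckle_mid",.02),("bar_mid",.02),("polish",0),("spool",0)):
    l=manip.landmark_of(n,cam);print(cam,n,[(x["conf"],np.round(x["xy"]),np.round(onz(cam,x["xy"],z),3)) for x in l[:1]])
s=manip.snapshot("scene");cv2.imwrite("pics/end.png",cv2.resize(s[150:250,220:400],None,fx=4,fy=4,interpolation=3))
E
```

```text
time: 23.3
eef_pos: [0.5285, -0.1696, 0.3902]
eef_rot: [-179.5, 40.6, 178.2]
force: [0.8, -0.6, 1.1]
finger_gap: 0.0617
finger_force: 0.0
time: 23.9
eef_pos: [0.4179, -0.272, 0.3438]
eef_rot: [-180.0, 39.9, 177.7]
force: [0.4, 0.2, 0.1]
finger_gap: 0.0621
finger_force: 0.0
scene tip_box [array([270., 160., 366., 213.])]
scene flip_lid [array([176., 169., 204., 219.])]
scene knob_mid [(0.6, array([271., 199.]), array([ 0.65 , -0.172,  0.235]))]
scene tray_mid [(0.59, array([338., 200.]), array([0.531, 0.007, 0.017]))]
scene ring_mid [(0.6, array([345., 207.]), array([0.558, 0.025, 0.02 ]))]
scene buckle_mid [(0.47, array([346., 207.]), array([0.556, 0.028, 0.02 ]))]
scene bar_mid [(0.56, array([336., 219.]), array([ 0.594, -0.006,  0.02 ]))]
scene polish [(0.66, array([239., 180.]), array([ 0.423, -0.298,  0.   ]))]
scene spool [(0.7, array([273., 176.]), array([ 0.415, -0.189,  0.   ]))]
top tip_box [array([286., 178., 380., 219.])]
top flip_lid [array([290., 180., 341., 219.])]
top knob_mid [(0.72, array([409., 231.]), array([ 0.515, -0.274,  0.235]))]
top tray_mid [(0.7, array([312., 231.]), array([0.53 , 0.01 , 0.018]))]
top ring_mid [(0.42, array([305., 217.]), array([0.579, 0.031, 0.02 ]))]
top buckle_mid [(0.49, array([314., 224.]), array([0.555, 0.003, 0.02 ]))]
top bar_mid [(0.47, array([443., 195.]), array([ 0.653, -0.427,  0.02 ]))]
top polish [(0.7, array([443., 196.]), array([ 0.652, -0.434,  0.   ]))]
top spool [(0.74, array([370., 271.]), array([ 0.402, -0.181,  0.   ]))]
```

Run:
```python
from h import *
s=manip.snapshot("scene");a=cv2.imread("pics/scene0.png")
d=cv2.absdiff(s,a).max(2)
print("box lid+rear diff",d[165:210,314:368].mean(), "shelf",d[192:212,240:310].mean())
for n in("ring_mid","buckle_mid","bar_mid"):
  o=manip.outline_of(n,"scene");print(n,[(x["conf"],x["box"],int(x["pixels"].sum())) for x in o[:2]])
m=(s.astype(int).max(2)<110)|(np.ptp(s.astype(int),axis=2)<35)
# inside tray behind box rear: rows 212-224
for r in range(212,226): print("".join("#" if m[r,c] else "." for c in range(308,372)))
```

```text
box lid+rear diff 6.286419753086419 shelf 2.7642857142857142
ring_mid []
buckle_mid [(0.31, [312.5, 162.1, 368.0, 201.1], 1979), (0.24, [152.7, 205.7, 225.9, 287.5], 1071)]
bar_mid [(0.47, [318.1, 213.7, 350.2, 219.1], 178)]
........#########################...####..................#.....
###.........################.####...####..................#.....
###.........####################....###...................#.....
###.........####################....###...................#.....
###..........####################...###...................##....
###.............#######################....................#....
###.................###################....................#....
###...................####################.................#....
###...................######################...............#....
###......................###...############................#....
###...............................#########.....................
###...................................#####.....................
###.............................................................
###.............................................................
```

```bash
python3 -c "
from workcell import manip
print(manip.finish_job())"
```

```text
the job is handed in; nothing more can be done
None
```

I handed the job in at about 25 s of the 72 s; no verdict came back. By my last measurements the tray is home, the box was turned to its stop and brought back upright with its lid shut, and the gripper is clear. The bar shows in the tray, but I could not confirm the ring and buckle there from the final pictures, and I viewed 11 pictures against your limit of 10.

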